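# Glide check of a boom microscope over to the dish

### The job

Check that the boom of the video microscope swings freely while you bring it across to the culture dish on the light base: push it off gently by its guide handle towards the dish, then let it glide on its own for four seconds with your open fingers around the handle, following it all the way within two centimetres of its grip point and without touching it. Then bring it gently to rest with the lens centred over the dish and let go; do not let the boom run into its end stops, and leave the dish and everything else on the bench where it is.

Things in the scene. Friction and masses are not known exactly. Their poses are not given: they have to be found in the camera images.
- stand: fixed stand of the video microscope: round white base 230 mm across, 24 mm high, steel column 32 mm thick, 434 mm high. Origin on the bench at the column's axis, z up; the boom turns about this axis. The swivel is nominally 0.0115 N m s/rad viscous and 0.0012 N m dry friction, no springs: after a push to 0.3 rad/s the head glides 0.65 to 1.0 rad in 4 s, slowing down by itself
- boom (a joint): angle (rad) of the boom about the column, positive counter-clockwise from above; at q it points along (-cos q, -sin q) in the stand's frame. End stops at -1.50 and +0.65. Starts at rest between -1.35 and -1.10; the dish lies in the positive direction, near 0. Boom, head and handle nominally weigh 1.9 kg, 0.085 kg m2 about the column; the true mass is hidden (0.6 to 1.9 times)
- handle_grip (a point): grip point on the axis of the guide handle, a level black rubber bar 20 mm thick that points away from the column, from 288 to 388 mm off the column axis. This point is 345 mm from the column axis, 250 mm above the bench, 105 mm out from the microscope tube's axis (the camera on the tube is 48 mm wide, its top 368 mm high). The point's -x points outward along the bar, z up
- lens (a point): centre of the microscope's lower lens, on the vertical tube's axis: 240 mm from the column axis, 148 mm above the bench, turning with the boom; a black ring light 72 mm across surrounds it (150 to 172 mm high)
- light_base: fixed flat white light base 190 x 150 x 36 mm with a round white window, 114 mm across, its face 40 mm above the bench, under the lens's path. Origin at the centre of its underside
- dish: loose clear round culture dish with amber filling, 90 mm across and 16 mm high, lying on the window of the light base. Origin at the centre of its underside, z up. Its centre lies within 9 mm of the circle that the lens runs on
- flask: loose clear culture flask with orange cap, lying flat, about 110 x 50 x 25 mm; leave it alone. Origin under its centre
- dish_stack: loose stack of four filled culture dishes, 90 mm across and 60 mm high, under the boom's path; leave it alone. Origin at the centre of its underside
- tip_box: loose blue box of pipette tips 120 x 80 mm, 56 mm high; leave it alone. Origin at the centre of its underside
- beaker: loose glass beaker 70 mm across, 90 mm high; leave it alone. Origin at the centre of its underside
- marker: loose black marker pen 130 mm long, 16 mm thick, lying on the bench; leave it alone

How it is judged:
By the outcome, as a careful person would: the job done as asked, in the order asked, and still so for the second after the job is handed in, with the robot touching nothing.
It also fails if it takes over 54 s, if anything falls off the work surface, if the arm or the gripper's body presses on something with over 40 N, if the wrist force passes 120 N, or if a joint passes its speed limit or range.

### The arm

A 6-joint arm with a two-finger parallel gripper is mounted at the origin on the work surface. World frame = base frame: x ahead of the robot, y to its left, z up, the work surface at z = 0. Lengths are in m, angles in degrees, forces in N, time in s.
With the tool pointing down it reaches from about 0.3 to 0.75 m from the base axis. Payload 8.5 kg.
Tool frame: the origin (TCP) lies midway between the tips of the shut fingers; the grasp point (between the pads) lies 19 mm behind it; z points along the fingers, y is the line along which they close (so a half turn about z gives the same grasp; the last joint's range is limited). The gripper opens to 85 mm and grips with 20 to 120 N. Pads are 22 mm wide; open, the fingers measure 114 mm over their backs; the gripper's body (76 mm by 85 mm) begins 54 mm behind the grasp point. The pads swing forward as they close: fully open they stand 13 mm farther back than shut.
Start: joints at [58.711, 21.807, 74.336, -0, 83.858, -12.336], TCP at [0.179, 0.52, 0.231] pointing down, gripper open.
Joint ranges: [-178.18, 178.18], [-50.72, 133.34], [12.68, 142.11], [-81.47, 261.47], [9.98, 163.14], [-165.26, 165.26]. Speed limits (degrees/s): [136.94, 136.94, 180, 180, 180, 180].

### API

Orientations are given as a 3x3 rotation matrix whose columns are the frame's x, y, z axes.
In Python, from rig import env gives the robot as it stands. The module is installed in compiled form; this text tells all that it offers.
- The arm moves only by the tool jog_arm, never from a script. Its argument "targets" is a list of rows, each a list of 6 numbers: the shift along the tool's x, y, z in cm, then the turn, a rotation vector about the tool's x, y, z in degrees. A call has 1 to 8 rows; each row is the pose to reach, as a shift and turn from the pose commanded when the call began, along the tool's axes at that moment; what a row does not reach only later rows make up. A row lasts 1/12 s, in which the tool goes at most 41.7 mm and 7.16 degrees, less where a joint would pass 70% of its speed; a pose out of reach is approached as far as the arm can. A call with a gripper value outside its range is refused whole. "hand" is the opening, from 0 (shut) to 1 (fully open), set as the call begins (left out, the last holds). The fingers move at their own pace and stop on an object; "newtons" is the grip in N (left out, the last holds). Time passes only in rows, so rows that repeat a pose let the fingers close. It gives the time, the measured TCP pose, the force, the opening and the grip force at its end, in the units of the state.
- env.observe(): the state, without advancing time (a new reading comes with each control period).
- env.get_image(name): name is "side" or "top" or "wrist"; returns a dict with "frame" (420x560x3 uint8, red, green, blue), "depth" (420x560 float32, m along the optical axis (not along the pixel's ray), 0 where there is no reading), "fovy" (degrees; the focal length in pixels is half the picture's height over the tangent of half this angle, whatever the lens; pixels are square), "cx", "cy" (the principal point, pixels), "cam_to_world" (4x4, takes a point from camera to world coordinates). Camera axes: x right, y down, z forward; pixel columns grow to the right and rows downward; lengths in m; the calibration is good to about 2 mm. A picture is of the moment at which its call begins.
- env.close_job(): hands the job in; it is judged then, once.
Trained networks look in the newest picture that a camera, given by its name, has taken for a name from the list of things; names that differ only in an ending like _2 or _b are one class to them, and where a whole thing is asked for, a point or a joint stands for the part that bears it (a point fixed in the world has none). Each returns a list of dicts, best first, with "score" (0 to 1); they miss things now and then, are a little off and sometimes report something else, mostly with a low value. They report only what shows in the picture. A call takes as long as a camera call.
- env.regions_of(camera, target): "pixels" (420x560 bool, what is visible of it) and "point" ([row, column] in pixels, amid what is visible of it).
The state is a dict: "time_s": time; "q": joint angles; "qvel": joint speeds; "joint_efforts": joint torques, N m; "position": TCP position; "tool_rot": TCP orientation; "ft_force": force on the tool from outside, world axes, zero at the start; "wrist_torque": the same for the moment, N m; "grip_width": finger opening in m; "gripper_force": force on a finger pad.
Only numpy, scipy, OpenCV 4.12 (cv2) and the standard library are available. Lean on these libraries where they do the work, as an engineer would, in place of code of your own. Each camera call takes 0.05 s, during which the arm holds its last target. There are 200 camera calls.

## Working session

There is one attempt and no reset: what is moved stays moved. The work goes in short steps, Python scripts to look and compute and a tool call to move; the robot and the scene stay as the last step left them, time stands still between calls to the robot, and variables do not carry over. Pictures are saved under pics/ and viewed, at most 10 in all, crops included, and the job is handed in when it is done.

Besides the shell and the picture viewer there is one more tool, called as name(argument=value, ...), one argument or row to a line, values as JSON. jog_arm: Moves the arm, as the interface text tells. Its arguments: {"type":"object","properties":{"targets":{"type":"array","items":{"type":"array","items":{"type":"number"}}},"hand":{"type":"number"},"newtons":{"type":"number"}},"required":["targets"]}

```bash
mkdir -p pics
cat > h.py <<'E'
import numpy as np, cv2
from rig import env
def cloud(im):
    d=im["depth"]; h,w=d.shape; f=h/2/np.tan(np.radians(im["fovy"])/2)
    v,u=np.mgrid[:h,:w]
    P=np.stack([(u-im["cx"])*d/f,(v-im["cy"])*d/f,d],-1)
    T=np.array(im["cam_to_world"]); W=P@T[:3,:3].T+T[:3,3]
    W[d<=0]=np.nan
    return W
E
python3 - <<'E'
from h import *
o=env.observe(); print(o["time_s"],o["position"],o["tool_rot"],o["q"])
ims=[]
for c in("side","top"):
    im=env.get_image(c); ims.append(im["frame"]); W=cloud(im)
    print(c,np.array(im["cam_to_world"]).round(3).tolist())
    for t in("stand","boom","handle_grip","lens","light_base","dish","flask","dish_stack","tip_box","beaker","marker"):
        r=env.regions_of(c,t)
        if r:
            p=W[r[0]["pixels"]]; p=p[~np.isnan(p[:,0])]
            print(t,round(r[0]["score"],2),r[0]["point"],r[0]["pixels"].sum(),np.median(p,0).round(3),np.percentile(p,2,0).round(3),np.percentile(p,98,0).round(3))
    cv2.imwrite(f"pics/{c}0.png",im["frame"][...,::-1])
print(env.observe()["time_s"])
E
```

```text
0.0 [0.17849274 0.51991201 0.23069426] [[-9.45773845e-01  3.24824934e-01 -7.71687283e-04]
 [ 3.24825713e-01  9.45772962e-01 -1.32656738e-03]
 [ 2.98938805e-04 -1.50529661e-03 -9.99998822e-01]] [ 5.87103640e+01  2.18427557e+01  7.43849222e+01 -1.70139097e-03
  8.38602373e+01 -1.23344486e+01]
side [[-0.33, -0.862, 0.385, 0.095], [-0.944, 0.3, -0.136, 0.242], [0.002, -0.409, -0.913, 1.35], [0.0, 0.0, 0.0, 1.0]]
stand 0.9 [177.2, 251.1] 7546 [0.707 0.075 0.251] [ 0.503 -0.046  0.012] [0.853 0.261 0.431]
boom 0.96 [189.6, 233.9] 4013 [0.608 0.172 0.336] [0.485 0.027 0.001] [0.799 0.275 0.372]
handle_grip 0.84 [188.0, 229.9] 3667 [0.605 0.174 0.339] [0.485 0.033 0.165] [0.773 0.274 0.372]
lens 0.69 [187.0, 234.3] 3824 [0.606 0.173 0.338] [0.485 0.031 0.153] [0.779 0.274 0.372]
light_base 0.35 [312.1, 258.2] 216 [0.388 0.185 0.015] [0.337 0.151 0.009] [0.435 0.215 0.022]
dish 0.63 [222.9, 321.6] 772 [ 0.559 -0.05   0.056] [ 0.52  -0.089  0.049] [ 0.601 -0.01   0.061]
flask 0.58 [221.9, 411.1] 553 [ 0.483 -0.293  0.023] [ 0.433 -0.325  0.003] [ 0.527 -0.27   0.029]
dish_stack 0.71 [249.5, 25
[... 727 characters left out ...]
001] [0.781 0.279 0.371]
light_base 0.96 [234.4, 331.3] 2888 [ 0.559 -0.058  0.036] [ 0.46  -0.146  0.029] [0.662 0.033 0.042]
dish 0.67 [219.0, 322.1] 825 [ 0.562 -0.052  0.055] [ 0.523 -0.09   0.051] [ 0.601 -0.011  0.059]
flask 0.63 [243.5, 408.8] 640 [ 0.49  -0.296  0.023] [ 0.438 -0.331 -0.001] [ 0.532 -0.272  0.027]
dish_stack 0.88 [227.7, 252.3] 877 [0.547 0.132 0.06 ] [0.508 0.091 0.005] [0.587 0.172 0.064]
tip_box 0.7 [220.0, 134.2] 1648 [0.568 0.464 0.045] [ 0.509  0.429 -0.001] [0.626 0.511 0.057]
beaker 0.71 [186.0, 231.8] 4072 [0.625 0.159 0.344] [0.487 0.024 0.023] [0.783 0.275 0.372]
marker 0.79 [283.8, 240.3] 205 [0.386 0.178 0.014] [0.342 0.15  0.009] [0.437 0.213 0.018]
1.2
```

View pics/side0.png

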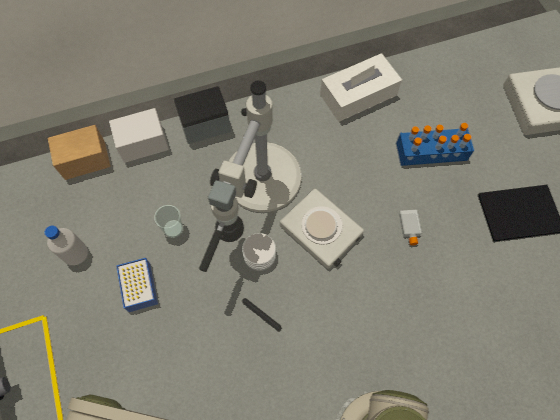

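View pics/top0.png

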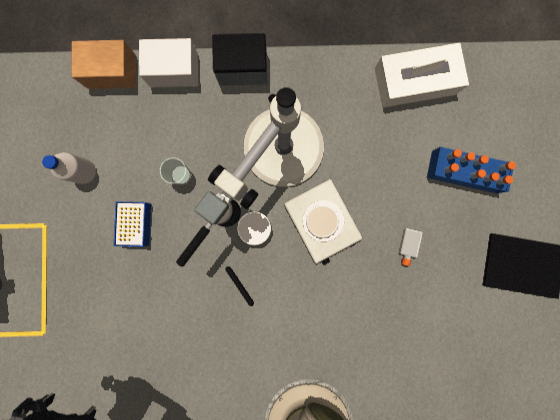

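```bash
cat >> h.py <<'E'
from scipy.optimize import least_squares
def circ(p,r):
    s=least_squares(lambda c:np.hypot(p[:,0]-c[0],p[:,1]-c[1])-r,p.mean(0)[:2],loss="soft_l1",f_scale=.002); return s.x
E
python3 - <<'E'
from h import *
for c in("side","top"):
    im=env.get_image(c); W=cloud(im).reshape(-1,3); W=W[~np.isnan(W[:,0])]
    np.save(c+"_cloud.npy",W)
    reg=lambda a,b,x0,x1,y0,y1:W[(W[:,2]>a)&(W[:,2]<b)&(W[:,0]>x0)&(W[:,0]<x1)&(W[:,1]>y0)&(W[:,1]<y1)]
    col=reg(.39,.45,.6,.9,-.1,.2); print(c,"coltop",len(col),col.mean(0),col.min(0),col.max(0))
    b=reg(.018,.03,.55,.9,-.1,.3); print("base",len(b),b[:,:2].min(0),b[:,:2].max(0))
    # base rim fit
    f=least_squares(lambda q:np.maximum(0,np.hypot(*(b[:,:2]-q).T)-.115),col.mean(0)[:2]).x if len(b) else None; print(f)
    h=reg(.235,.265,.4,.8,.05,.4); print("handle",len(h),np.median(h,0),h.min(0),h.max(0))
    t=reg(.355,.38,.4,.8,.05,.4); print("camtop",len(t),np.median(t,0),t.min(0),t.max(0))
    d=reg(.05,.06,.48,.63,-.13,.03); print("dish",len(d),d.mean(0),d.min(0),d.max(0))
print(env.observe()["time_s"])
E
```

```text
side coltop 310 [0.77028564 0.04944948 0.42250058] [0.75739271 0.03044521 0.39015237] [0.79339929 0.06504625 0.43815851]
base 2382 [ 0.55113882 -0.09659753] [0.88582644 0.14433132]
[0.73852554 0.03231109]
handle 512 [0.52354306 0.2442137  0.25712217] [0.467178   0.05009539 0.23552284] [0.77141316 0.29260528 0.26494894]
camtop 1067 [0.61504805 0.17361768 0.36762855] [0.554479   0.05001368 0.35500675] [0.79984725 0.22743316 0.37943856]
dish 716 [ 0.55964361 -0.0500349   0.05567037] [ 0.51686919 -0.09461968  0.0501901 ] [ 0.60609303 -0.0061868   0.05999388]
top coltop 402 [0.77324537 0.04716925 0.42745784] [0.75897731 0.03006844 0.39027425] [0.7939116  0.06396218 0.43693712]
base 3197 [ 0.55429361 -0.09802848] [0.88204885 0.15826268]
[0.75596918 0.04521532]
handle 458 [0.5142945  0.25188348 0.25703258] [0.46711804 0.16865478 0.23975187] [0.58490287 0.29179159 0.26374432]
camtop 1367 [0.61555617 0.17213449 0.36736172] [0.55711071 0.05131885 0.3550513 ] [0.79920521 0.2256707  0.37987572]
dish 850 [ 0.56237042 -0.05165603  0.05545786] [ 0.51933829 -0.09555352  0.05009072] [ 0.60626439 -0.00801526  0.05994746]
1.3
```

The pictures show the boom running from the column (top picture ~(285,100)) to the camera box (212,207). The handle ends near (180,262) on the left. The dish is at (322,220) on the light base, so it lies counter-clockwise from the boom as expected. Nothing tall stands on the arc the handle takes. Next I fit the geometry.

Run:
```python
from h import *
from scipy.spatial import ConvexHull
for c in("side","top"):
    W=np.load(c+"_cloud.npy")
    reg=lambda a,b,x0,x1,y0,y1:W[(W[:,2]>a)&(W[:,2]<b)&(W[:,0]>x0)&(W[:,0]<x1)&(W[:,1]>y0)&(W[:,1]<y1)]
    col=reg(.05,.22,.72,.83,.0,.1); print(c,"col",len(col),circ(col,.016) if len(col)>20 else 0, circ(reg(.4,.432,.72,.83,0,.1),.016))
    b=reg(.019,.029,.6,.95,-.15,.25); b=b[np.hypot(b[:,0]-.77,b[:,1]-.045)<.14]
    h=b[ConvexHull(b[:,:2]).vertices]; print("base",circ(h,.115))
    h=reg(.235,.265,.45,.62,.15,.32)
    # points on bar: PCA after RANSAC via fitLine
    vx,vy,x0,y0=cv2.fitLine(h[:,:2].astype(np.float32),cv2.DIST_HUBER,0,.002,.01).ravel()
    n=np.array([-vy,vx]); r=(h[:,:2]-[x0,y0])@n
    print("handle",np.degrees(np.arctan2(vy,vx)),x0,y0,r.std(),r.min(),r.max(),"axis offs",(np.array([.775,.047])-[x0,y0])@n, "maxz",np.percentile(h[:,2],97))
    s=(h[:,:2]-[.775,.047])@np.array([-abs(vx),abs(vy)]); print("radial",s.min(),s.max())
    t=reg(.362,.373,.5,.7,.1,.3); (cx,cy),sz,a=cv2.minAreaRect(t[:,:2].astype(np.float32)); print("camtop",cx,cy,sz,a,t.mean(0),np.hypot(cx-.775,cy-.047))
    d=reg(.05,.062,.48,.65,-.13,.03); hd=d[ConvexHull(d[:,:2]).vertices]; print("dish",circ(hd,.045),len(hd))
```

```text
side col 357 [0.776973   0.04774438] [0.7762873  0.04740782]
base [0.77136257 0.04661492]
handle -41.135674 0.5217537 0.2433379 0.007239804128791112 -0.018723640326478577 0.02370535719084494 axis offs 0.01872395890424966 maxz 0.2622014578465156
radial 0.23570117707476976 0.3872090785424753
camtop 0.6077475547790527 0.1803225874900818 (0.05074888467788696, 0.10071568936109543) 50.82257080078125 [0.60511602 0.18079712 0.36755765] 0.21388850545888735
dish [ 0.56112122 -0.05066783] 32
top col 176 [0.77751367 0.04682468] [0.77671982 0.04675848]
base [0.7729281  0.04670979]
handle -38.4093 0.51416767 0.2514393 0.0056039877709072716 -0.020923325199000028 0.01121717245437041 axis offs 0.0018514886764340044 maxz 0.2611318274923042
radial 0.22453977335955944 0.385305449043679
camtop 0.6082919836044312 0.1784127652645111 (0.04979019612073898, 0.09988249093294144) 52.54318618774414 [0.60773913 0.17867441 0.36708667] 0.21227547575028718
dish [ 0.56252968 -0.05182602] 39
```

```bash
cat >> h.py <<'E'
import json,sys
from scipy.spatial.transform import Rotation as Ro
C=np.array([.776,.047]); RG=.346
def phi(c,save=None):
    im=env.get_image(c); W=cloud(im); W=W[~np.isnan(W[...,0])]
    if save: cv2.imwrite(save,im["frame"][...,::-1])
    d=W[:,:2]-C; r=np.hypot(*d.T); a=np.degrees(np.arctan2(d[:,1],d[:,0]))%360
    t=W[(W[:,2]>.36)&(W[:,2]<.374)&(r>.17)&(r<.27)&(a>110)&(a<240)]
    if len(t)<30: return np.nan,len(t)
    (x,y),_,_=cv2.minAreaRect(t[:,:2].astype(np.float32))
    return np.degrees(np.arctan2(y-C[1],x-C[0]))%360,len(t)
def load(): 
    p=json.load(open("cmd.json")); return np.array(p["p"]),np.array(p["R"])
def store(p,R): json.dump({"p":list(map(float,p)),"R":np.array(R).tolist()},open("cmd.json","w"))
def pose(ph,z,r=RG):
    "tool down, x outward along bar at boom angle ph"
    a=np.radians(ph); x=np.array([np.cos(a),np.sin(a),0]); zz=np.array([0,0,-1.]); 
    return np.r_[C+r*x[:2],z],np.c_[x,np.cross(zz,x),zz]
def rows(targets):
    p,R=load(); out=[]
    for q,S in targets:
        s=R.T@(q-p)*100; w=np.degrees(Ro.from_matrix(R.T@S).as_rotvec()); out.append([round(float(v),1) if i<3 else round(float(v),1) for i,v in enumerate(np.r_[s,w])])
    l=out[-1]; store(p+R@np.array(l[:3])/100,R@Ro.from_rotvec(np.radians(l[3:])).as_matrix())
    print(json.dumps([[v+0. for v in r] for r in out]))
def ang(pt): return np.degrees(np.arctan2(pt[1]-C[1],pt[0]-C[0]))%360
E
python3 - <<'E'
from h import *
o=env.observe(); p=np.array(o["position"]);R=np.array(o["tool_rot"]); 
# nominal start pose, exactly down
x=np.array([R[0,0],R[1,0],0]);x/=np.linalg.norm(x);z=np.array([0,0,-1.])
store([.179,.52,.231],np.c_[x,np.cross(z,x),z])
im=env.get_image("wrist"); T=np.array(im["cam_to_world"]); print("wristcam in tool",R.T@(T[:3,3]-p),R.T@T[:3,2])
for c in("side","top"): print(phi(c))
for c in("side","top"):
    W=np.load(c+"_cloud.npy"); d=W[:,:2]-C; r=np.hypot(*d.T);a=np.degrees(np.arctan2(d[:,1],d[:,0]))%360
    m=(W[:,2]>.252)&(W[:,2]<.264)&(r>.295)&(r<.39)&(abs(a-142)<8); print(c,m.sum(),np.median(a[m]),a[m].min(),a[m].max(),r[m].max())
print("dish",ang([.5618,-.0512]))
ph=141.7
q0,R0=load(); q1,R1=pose(ph,.33)
N=14; ts=[]
for i in range(1,9):
    s=i/8*.5; ts.append((q0+(q1-q0)*s+[0,0,.099*(min(1,i/5)-s)],R0@Ro.from_rotvec(s*Ro.from_matrix(R0.T@R1).as_rotvec()).as_matrix()))
rows(ts)
E
```

```text
wristcam in tool [ 0.0744573   0.0006977  -0.14315437] [-2.90773723e-01  2.56606934e-04  9.56791814e-01]
(np.float64(141.70796067195602), 783)
(np.float64(141.97119500121642), 1035)
side 321 141.93173125919807 140.0818518941316 143.53347920703533 0.38878464769743976
top 360 142.02053035549653 140.11481991337328 143.76301609715128 0.38609358696541207
dish 204.6290908217851
[[-2.4, -0.9, -2.0, 0.0, 0.0, 1.2], [-4.9, -1.7, -4.0, 0.0, 0.0, 2.4], [-7.3, -2.6, -5.9, 0.0, 0.0, 3.6], [-9.8, -3.5, -7.9, 0.0, 0.0, 4.8], [-12.2, -4.3, -9.9, 0.0, 0.0, 6.0], [-14.7, -5.2, -9.9, 0.0, 0.0, 7.3], [-17.1, -6.1, -9.9, 0.0, 0.0, 8.5], [-19.6, -6.9, -9.9, 0.0, 0.0, 9.7]]
```

jog_arm(
  targets=[
    [-2.4,-0.9,-2.0,0,0,1.2],
    [-4.9,-1.7,-4.0,0,0,2.4],
    [-7.3,-2.6,-5.9,0,0,3.6],
    [-9.8,-3.5,-7.9,0,0,4.8],
    [-12.2,-4.3,-9.9,0,0,6.0],
    [-14.7,-5.2,-9.9,0,0,7.3],
    [-17.1,-6.1,-9.9,0,0,8.5],
    [-19.6,-6.9,-9.9,0,0,9.7],
  ],
  hand=0.8,
  newtons=20,
)

```text
time_s: 2.12
position: [0.3423, 0.3903, 0.3308]
tool_rot: [[-0.877, 0.48, 0.001], [0.48, 0.877, 0.001], [-0.0, 0.001, -1.0]]
ft_force: [-0.6, 0.7, 0.1]
grip_width: 0.0683
gripper_force: 0.0
```

Run:
```python
from h import *
q0,R0=load(); q1,R1=pose(141.9,.33); w=Ro.from_matrix(R0.T@R1).as_rotvec()
rows([(q0+(q1-q0)*s,R0@Ro.from_rotvec(s*w).as_matrix()) for s in (.12,.25,.4,.55,.7,.85,1,1)])
print(env.observe()["position"],q0)
```

```text
[[-2.5, -0.4, 0.0, 0.0, 0.0, 1.1], [-5.1, -0.9, 0.0, 0.0, 0.0, 2.4], [-8.2, -1.5, 0.0, 0.0, 0.0, 3.8], [-11.3, -2.0, 0.0, 0.0, 0.0, 5.2], [-14.3, -2.6, 0.0, 0.0, 0.0, 6.6], [-17.4, -3.1, 0.0, 0.0, 0.0, 8.0], [-20.5, -3.7, 0.0, 0.0, 0.0, 9.4], [-20.5, -3.7, 0.0, 0.0, 0.0, 9.4]]
[0.34234597 0.39030126 0.3307604 ] [0.34196377 0.39108216 0.33      ]
```

Lag is small. Moving above the handle.

jog_arm(
  targets=[
    [-2.5,-0.4,0,0,0,1.1],
    [-5.1,-0.9,0,0,0,2.4],
    [-8.2,-1.5,0,0,0,3.8],
    [-11.3,-2.0,0,0,0,5.2],
    [-14.3,-2.6,0,0,0,6.6],
    [-17.4,-3.1,0,0,0,8.0],
    [-20.5,-3.7,0,0,0,9.4],
    [-20.5,-3.7,0,0,0,9.4],
  ],
)

```text
time_s: 2.78
position: [0.5072, 0.2572, 0.3292]
tool_rot: [[-0.784, 0.621, -0.001], [0.621, 0.784, -0.001], [-0.0, -0.001, -1.0]]
ft_force: [0.4, -0.5, -0.1]
grip_width: 0.0682
gripper_force: 0.0
```

Run:
```python
from h import *
o=env.observe(); print(o["position"],ang(o["position"]),load()[0])
print(phi("top"),phi("side"))
im=env.get_image("wrist"); cv2.imwrite("pics/w1.png",im["frame"][...,::-1])
W=cloud(im); W=W[~np.isnan(W[...,0])]; d=W[:,:2]-C; r=np.hypot(*d.T);a=np.degrees(np.arctan2(d[:,1],d[:,0]))%360
m=(W[:,2]>.25)&(W[:,2]<.264)&(r>.33)&(r<.39)&(abs(a-142)<8); print(m.sum(),np.median(a[m]),a[m].min(),a[m].max(),np.median(W[m],0),r[m].max())
```

```text
[0.50715763 0.25717097 0.32919522] 141.9830256332588 [0.50411833 0.26031558 0.33      ]
(np.float64(141.996721803525), 1031) (np.float64(142.06303585098937), 274)
3208 141.82870519954668 140.0752823604528 143.46439748178182 [0.49173985 0.27061126 0.25900864] 0.38918311363029817
```

View pics/w1.png

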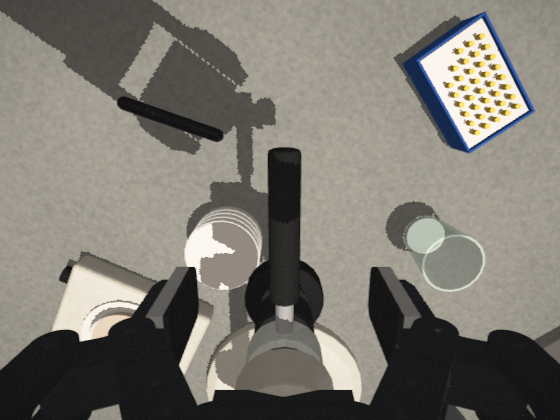

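The wrist view shows the handle (col 285) centred between the open pads (cols ~195 and 372), with the dish to the left. Descending.

jog_arm(
  targets=[
    [0,0,1.5,0,0,0],
    [0,0,3.2,0,0,0],
    [0,0,5,0,0,0],
    [0,0,6.8,0,0,0],
    [0,0,8.4,0,0,0],
    [0,0,9.4,0,0,0],
    [0,0,9.8,0,0,0],
    [0,0,9.8,0,0,0],
  ],
)

```text
time_s: 3.6
position: [0.5027, 0.2613, 0.232]
tool_rot: [[-0.788, 0.615, -0.001], [0.615, 0.788, -0.0], [0.001, -0.001, -1.0]]
ft_force: [-0.2, 0.0, 0.1]
grip_width: 0.0682
gripper_force: 0.0
```

```bash
cat >> h.py <<'E'
def wphi():
    "bar angle from the wrist camera depth"
    im=env.get_image("wrist"); W=cloud(im); W=W[~np.isnan(W[...,0])]; o=env.observe()
    d=W[:,:2]-C; r=np.hypot(*d.T);a=np.degrees(np.arctan2(d[:,1],d[:,0]))%360; t=ang(o["position"])
    m=(W[:,2]>.25)&(W[:,2]<.265)&(r>.36)&(r<.39)&(abs(a-t)<5); return np.median(a[m]),m.sum()
def stat():
    o=env.observe(); p=np.array(o["position"]); t=ang(p); print("t",round(o["time_s"],2),"tool ang",round(t,2),"r",round(np.hypot(*(p[:2]-C)),4),"z",round(p[2],4),"F",np.round(o["ft_force"],1),"w",round(o["grip_width"],4))
    return t
E
python3 - <<'E'
from h import *
p,R=load(); store(p-[0,0,.098],R)
t=stat(); a=phi("top"); b=wphi(); c=wphi(); print(a,b,c,load()[0],ang(load()[0])); stat()
E
```

```text
t 3.6 tool ang 141.9 r 0.3472 z 0.232 F [-0.2  0.   0.1] w 0.0682
(np.float64(141.8974074913488), 1030) (np.float64(141.78611338580748), np.int64(4906)) (np.float64(141.77648303008175), np.int64(4902)) [0.50411833 0.26031558 0.232     ] 141.88263226959256
t 3.75 tool ang 141.84 r 0.3463 z 0.2334 F [ 0.6  0.4 -0.2] w 0.0681
```

```bash
sed -i 's/round(float(v),1) if i<3/round(float(v),2) if i<3/' h.py
cat >> h.py <<'E'
def arc(a,vs,z=.232):
    L=[]
    for v in vs: a+=v; L.append(pose(a,z))
    rows(L); print("end",a); return a
E
python3 - <<'E'
from h import *
a=arc(141.85,[0,0,.3,.3,.3,.3,.3,.2])
a=arc(a,[.3,.4,.55,.7,.85,1.0,1.1,1.1])
a=arc(a,[1.1,1.0,.8,.7])
E
```

```text
[[0.04, 0.02, 0.0, 0.0, 0.0, 0.1], [0.04, 0.02, 0.0, 0.0, 0.0, 0.1], [0.04, -0.16, 0.0, 0.0, 0.0, -0.2], [0.04, -0.34, 0.0, 0.0, 0.0, -0.5], [0.04, -0.52, 0.0, 0.0, 0.0, -0.8], [0.04, -0.7, 0.0, 0.0, 0.0, -1.1], [0.03, -0.89, 0.0, 0.0, 0.0, -1.4], [0.03, -1.01, 0.0, 0.0, 0.0, -1.6]]
end 143.55000000000004
[[0.0, -0.18, 0.0, 0.0, 0.0, -0.3], [0.0, -0.42, 0.0, 0.0, 0.0, -0.7], [-0.01, -0.75, 0.0, 0.0, 0.0, -1.3], [-0.02, -1.17, 0.0, 0.0, 0.0, -2.0], [-0.04, -1.69, 0.0, 0.0, 0.0, -2.8], [-0.08, -2.29, 0.0, 0.0, 0.0, -3.8], [-0.13, -2.95, 0.0, 0.0, 0.0, -4.9], [-0.19, -3.61, 0.0, 0.0, 0.0, -6.0]]
end 149.55000000000004
[[-0.01, -0.67, 0.0, 0.0, 0.0, -1.1], [-0.02, -1.27, 0.0, 0.0, 0.0, -2.1], [-0.05, -1.75, 0.0, 0.0, 0.0, -2.9], [-0.07, -2.18, 0.0, 0.0, 0.0, -3.6]]
end 153.15000000000003
```

jog_arm(
  targets=[
    [0.04,0.02,0,0,0,0.1],
    [0.04,0.02,0,0,0,0.1],
    [0.04,-0.16,0,0,0,-0.2],
    [0.04,-0.34,0,0,0,-0.5],
    [0.04,-0.52,0,0,0,-0.8],
    [0.04,-0.7,0,0,0,-1.1],
    [0.03,-0.89,0,0,0,-1.4],
    [0.03,-1.01,0,0,0,-1.6],
  ],
  hand=0.5,
)

```text
time_s: 4.42
position: [0.4972, 0.2525, 0.2324]
tool_rot: [[-0.805, 0.594, 0.0], [0.594, 0.805, -0.0], [-0.0, -0.0, -1.0]]
ft_force: [-0.6, 0.5, 0.8]
grip_width: 0.0425
gripper_force: 0.0
```

jog_arm(
  targets=[
    [0,-0.18,0,0,0,-0.3],
    [0,-0.42,0,0,0,-0.7],
    [-0.01,-0.75,0,0,0,-1.3],
    [-0.02,-1.17,0,0,0,-2.0],
    [-0.04,-1.69,0,0,0,-2.8],
    [-0.08,-2.29,0,0,0,-3.8],
    [-0.13,-2.95,0,0,0,-4.9],
    [-0.19,-3.61,0,0,0,-6.0],
  ],
)

```text
time_s: 5.08
position: [0.4769, 0.222, 0.2323]
tool_rot: [[-0.863, 0.505, -0.0], [0.505, 0.863, -0.0], [-0.0, -0.0, -1.0]]
ft_force: [0.5, -0.1, 0.1]
grip_width: 0.0427
gripper_force: 0.0
```

jog_arm(
  targets=[
    [-0.01,-0.67,0,0,0,-1.1],
    [-0.02,-1.27,0,0,0,-2.1],
    [-0.05,-1.75,0,0,0,-2.9],
    [-0.07,-2.18,0,0,0,-3.6],
  ],
  hand=0.8,
)

```text
time_s: 5.42
position: [0.4666, 0.2029, 0.2324]
tool_rot: [[-0.893, 0.451, 0.0], [0.451, 0.893, -0.0], [-0.0, 0.0, -1.0]]
ft_force: [0.6, -0.6, 0.1]
grip_width: 0.0683
gripper_force: 0.0
```

Run:
```python
from h import *
stat(); print(wphi()); stat(); print(phi("top")); stat()
```

```text
t 5.42 tool ang 153.26 r 0.3464 z 0.2324 F [ 0.6 -0.6  0.1] w 0.0683
(np.float64(152.31660502940719), np.int64(4908))
t 5.47 tool ang 153.33 r 0.3465 z 0.2324 F [0.2 0.5 0.7] w 0.0684
(np.float64(152.91980371230167), 1031)
t 5.52 tool ang 153.25 r 0.3464 z 0.2324 F [-0.3 -0.2 -0.5] w 0.0683
```

Run:
```python
from h import *
arc(153.15,[1.0,1.1,1.1,1.1,1.05,1.0])
```

```text
[[0.0, -0.6, 0.0, 0.0, 0.0, -1.0], [-0.02, -1.26, 0.0, 0.0, 0.0, -2.1], [-0.05, -1.93, 0.0, 0.0, 0.0, -3.2], [-0.1, -2.59, 0.0, 0.0, 0.0, -4.3], [-0.15, -3.22, 0.0, 0.0, 0.0, -5.4], [-0.21, -3.82, 0.0, 0.0, 0.0, -6.4]]
end 159.5
```

jog_arm(
  targets=[
    [0,-0.6,0,0,0,-1.0],
    [-0.02,-1.26,0,0,0,-2.1],
    [-0.05,-1.93,0,0,0,-3.2],
    [-0.1,-2.59,0,0,0,-4.3],
    [-0.15,-3.22,0,0,0,-5.4],
    [-0.21,-3.82,0,0,0,-6.4],
  ],
)

```text
time_s: 6.02
position: [0.4515, 0.1682, 0.2323]
tool_rot: [[-0.937, 0.349, 0.0], [0.349, 0.937, 0.0], [-0.0, 0.0, -1.0]]
ft_force: [0.3, 0.6, -0.5]
grip_width: 0.0686
gripper_force: 0.0
```

Run:
```python
from h import *
stat(); print(wphi()); stat()
arc(159.5,[.8,.9,.95,.95,.95,.95])
```

```text
t 6.02 tool ang 159.52 r 0.3464 z 0.2323 F [ 0.3  0.6 -0.5] w 0.0686
(np.float64(159.56068638449227), np.int64(4920))
t 6.07 tool ang 159.63 r 0.3464 z 0.2324 F [ 0.4 -1.  -0.1] w 0.0685
[[0.0, -0.49, 0.0, 0.0, 0.0, -0.8], [-0.02, -1.03, 0.0, 0.0, 0.0, -1.7], [-0.04, -1.6, 0.0, 0.0, 0.0, -2.6], [-0.07, -2.18, 0.0, 0.0, 0.0, -3.6], [-0.11, -2.75, 0.0, 0.0, 0.0, -4.5], [-0.16, -3.32, 0.0, 0.0, 0.0, -5.5]]
end 164.99999999999997
```

```bash
cat >> h.py <<'E'
def at(a): store(*pose(a,.232))
E
python3 - <<'E'
from h import *
at(159.5); arc(159.5,[1.05,1.15,1.15,1.1,1.1,1.0])
E
```

```text
[[-0.01, -0.63, 0.0, 0.0, 0.0, -1.1], [-0.03, -1.33, 0.0, 0.0, 0.0, -2.2], [-0.06, -2.02, 0.0, 0.0, 0.0, -3.4], [-0.1, -2.68, 0.0, 0.0, 0.0, -4.5], [-0.16, -3.35, 0.0, 0.0, 0.0, -5.6], [-0.23, -3.95, 0.0, 0.0, 0.0, -6.6]]
end 166.05
```

jog_arm(
  targets=[
    [-0.01,-0.63,0,0,0,-1.1],
    [-0.03,-1.33,0,0,0,-2.2],
    [-0.06,-2.02,0,0,0,-3.4],
    [-0.1,-2.68,0,0,0,-4.5],
    [-0.16,-3.35,0,0,0,-5.6],
    [-0.23,-3.95,0,0,0,-6.6],
  ],
)

```text
time_s: 6.57
position: [0.4399, 0.1305, 0.2323]
tool_rot: [[-0.971, 0.239, 0.0], [0.239, 0.971, 0.0], [-0.0, 0.0, -1.0]]
ft_force: [0.5, 0.2, 0.3]
grip_width: 0.0681
gripper_force: 0.0
```

Run:
```python
from h import *
stat(); b,n=wphi(); print(b,n); stat()
v=(b-159.56)/.65; v1=v-.35*1.3; print("v",v); e=b+v1*.05+v1*.5*.97; print("bar end",e)
at(166.05); k=(e-166.05)/6; arc(166.05,[k-.1,k+.05,k+.05,k+.05,k,k-.05])
```

```text
t 6.57 tool ang 166.05 r 0.3463 z 0.2323 F [0.5 0.2 0.3] w 0.0681
165.71032319790407 4888
t 6.62 tool ang 166.16 r 0.3462 z 0.2324 F [ 0.4 -0.5  0. ] w 0.0685
v 9.462035689083187
bar end 170.5290872915636
[[0.0, -0.39, 0.0, 0.0, 0.0, -0.6], [-0.01, -0.87, 0.0, 0.0, 0.0, -1.4], [-0.03, -1.35, 0.0, 0.0, 0.0, -2.2], [-0.05, -1.83, 0.0, 0.0, 0.0, -3.0], [-0.08, -2.28, 0.0, 0.0, 0.0, -3.8], [-0.11, -2.7, 0.0, 0.0, 0.0, -4.5]]
end 170.5290872915636
```

```bash
cat > obs.txt <<'E'
5.42 152.36
6.02 159.61
6.57 165.76
E
cat >> h.py <<'E'
def step(n=6,off=0,go=True):
    "measure, fit bar motion, plan n rows so that the tool ends on the bar"
    t=env.observe()["time_s"]; tool=stat(); c=ang(load()[0])
    if go:
        b,m=wphi(); print("bar",b,m); open("obs.txt","a").write(f"{t:.3f} {b+.05:.3f}\n")
    O=np.loadtxt("obs.txt")[-4:]; f=np.polyfit(O[:,0]-t,O[:,1],2 if len(O)>2 else 1)
    now=env.observe()["time_s"]-t; te=now+n/12
    e=np.polyval(f,te)+off; print("v",np.polyval(np.polyder(f),now),"acc",2*f[0],"bar now",np.polyval(f,now),"end",e,"resid",np.polyval(f,O[:,0]-t)-O[:,1])
    k=(e-c)/n; arc(c,[k-.1,k+.05]+[k+.03]*(n-4)+[k,k-.01])
E
python3 - <<'E'
from h import *
at(166.05); step(6,go=False)
E
```

```text
t 6.62 tool ang 166.16 r 0.3462 z 0.2324 F [ 0.4 -0.5  0. ] w 0.0685
v 10.677440052700597 acc -1.5678524374182485 bar now 166.26034610731227 end 171.4030845789853 resid [-2.84217094e-14  8.52651283e-14  5.68434189e-14]
[[0.0, -0.48, 0.0, 0.0, 0.0, -0.8], [-0.02, -1.05, 0.0, 0.0, 0.0, -1.7], [-0.04, -1.6, 0.0, 0.0, 0.0, -2.7], [-0.07, -2.16, 0.0, 0.0, 0.0, -3.6], [-0.11, -2.7, 0.0, 0.0, 0.0, -4.5], [-0.15, -3.23, 0.0, 0.0, 0.0, -5.4]]
end 171.40308457898533
```

jog_arm(
  targets=[
    [0,-0.48,0,0,0,-0.8],
    [-0.02,-1.05,0,0,0,-1.7],
    [-0.04,-1.6,0,0,0,-2.7],
    [-0.07,-2.16,0,0,0,-3.6],
    [-0.11,-2.7,0,0,0,-4.5],
    [-0.15,-3.23,0,0,0,-5.4],
  ],
)

```text
time_s: 7.12
position: [0.4337, 0.0988, 0.2323]
tool_rot: [[-0.989, 0.146, 0.0], [0.146, 0.989, 0.0], [-0.0, 0.0, -1.0]]
ft_force: [-0.2, 0.6, 1.0]
grip_width: 0.0684
gripper_force: 0.0
```

```bash
python3 -c "
from h import *
step(7)"
```

```text
t 7.12 tool ang 171.4 r 0.3462 z 0.2323 F [-0.2  0.6  1. ] w 0.0684
bar 171.25030132133696 4888
v 9.608954979208155 acc -1.7349042560953534 bar now 171.7854930158294 end 177.09554207124015 resid [-0.00503116  0.01627342 -0.01702752  0.00578527]
[[0.0, -0.43, 0.0, 0.0, 0.0, -0.7], [-0.01, -0.95, 0.0, 0.0, 0.0, -1.5], [-0.03, -1.46, 0.0, 0.0, 0.0, -2.4], [-0.06, -1.97, 0.0, 0.0, 0.0, -3.2], [-0.09, -2.48, 0.0, 0.0, 0.0, -4.1], [-0.13, -2.97, 0.0, 0.0, 0.0, -4.9], [-0.17, -3.45, 0.0, 0.0, 0.0, -5.7]]
end 177.12554207124018
```

Excellent tracking.

jog_arm(
  targets=[
    [0,-0.43,0,0,0,-0.7],
    [-0.01,-0.95,0,0,0,-1.5],
    [-0.03,-1.46,0,0,0,-2.4],
    [-0.06,-1.97,0,0,0,-3.2],
    [-0.09,-2.48,0,0,0,-4.1],
    [-0.13,-2.97,0,0,0,-4.9],
    [-0.17,-3.45,0,0,0,-5.7],
  ],
)

```text
time_s: 7.75
position: [0.4303, 0.0644, 0.2323]
tool_rot: [[-0.999, 0.047, 0.0], [0.047, 0.999, 0.0], [-0.0, 0.0, -1.0]]
ft_force: [0.2, 0.2, 0.4]
grip_width: 0.0686
gripper_force: 0.0
```

```bash
python3 -c "
from h import *
step(8)"
```

```text
t 7.75 tool ang 177.13 r 0.3462 z 0.2323 F [0.2 0.2 0.4] w 0.0686
bar 177.00291227364346 4859
v 8.400790046239022 acc -1.8350303015948424 bar now 177.47315633288946 end 182.66589851891663 resid [ 0.00269505 -0.0079241   0.00740601 -0.00217696]
[[0.0, -0.36, 0.0, 0.0, 0.0, -0.6], [-0.01, -0.81, 0.0, 0.0, 0.0, -1.3], [-0.02, -1.24, 0.0, 0.0, 0.0, -2.0], [-0.04, -1.68, 0.0, 0.0, 0.0, -2.8], [-0.06, -2.11, 0.0, 0.0, 0.0, -3.5], [-0.09, -2.55, 0.0, 0.0, 0.0, -4.2], [-0.13, -2.96, 0.0, 0.0, 0.0, -4.9], [-0.16, -3.37, 0.0, 0.0, 0.0, -5.6]]
end 182.72589851891655
```

jog_arm(
  targets=[
    [0,-0.36,0,0,0,-0.6],
    [-0.01,-0.81,0,0,0,-1.3],
    [-0.02,-1.24,0,0,0,-2.0],
    [-0.04,-1.68,0,0,0,-2.8],
    [-0.06,-2.11,0,0,0,-3.5],
    [-0.09,-2.55,0,0,0,-4.2],
    [-0.13,-2.96,0,0,0,-4.9],
    [-0.16,-3.37,0,0,0,-5.6],
  ],
)

```text
time_s: 8.47
position: [0.4302, 0.0303, 0.2323]
tool_rot: [[-0.999, -0.051, 0.0], [-0.051, 0.999, -0.0], [-0.0, -0.0, -1.0]]
ft_force: [0.0, 0.4, 0.6]
grip_width: 0.0681
gripper_force: 0.0
```

```bash
python3 -c "
from h import *
step(8)"
```

```text
t 8.47 tool ang 182.77 r 0.3462 z 0.2323 F [0.  0.4 0.6] w 0.0681
bar 182.7105573463474 4840
v 7.254451086084185 acc -1.7087533641951203 bar now 183.12220204311512 end 187.5787797973501 resid [ 0.0021813  -0.00571384  0.0049871  -0.00145456]
[[-0.01, -0.31, 0.0, 0.0, 0.0, -0.5], [-0.01, -0.7, 0.0, 0.0, 0.0, -1.1], [-0.02, -1.09, 0.0, 0.0, 0.0, -1.8], [-0.03, -1.47, 0.0, 0.0, 0.0, -2.4], [-0.05, -1.86, 0.0, 0.0, 0.0, -3.0], [-0.08, -2.24, 0.0, 0.0, 0.0, -3.7], [-0.1, -2.61, 0.0, 0.0, 0.0, -4.3], [-0.13, -2.97, 0.0, 0.0, 0.0, -4.9]]
end 187.63877979735014
```

jog_arm(
  targets=[
    [-0.01,-0.31,0,0,0,-0.5],
    [-0.01,-0.7,0,0,0,-1.1],
    [-0.02,-1.09,0,0,0,-1.8],
    [-0.03,-1.47,0,0,0,-2.4],
    [-0.05,-1.86,0,0,0,-3.0],
    [-0.08,-2.24,0,0,0,-3.7],
    [-0.1,-2.61,0,0,0,-4.3],
    [-0.13,-2.97,0,0,0,-4.9],
  ],
)

```text
time_s: 9.18
position: [0.433, 0.0007, 0.2323]
tool_rot: [[-0.991, -0.136, 0.0], [-0.136, 0.991, 0.0], [-0.0, -0.0, -1.0]]
ft_force: [-0.2, 0.0, -0.5]
grip_width: 0.0683
gripper_force: 0.0
```

```bash
python3 -c "
from h import *
step(8)"
```

```text
t 9.18 tool ang 187.68 r 0.3461 z 0.2323 F [-0.2  0.  -0.5] w 0.0683
bar 187.7082728081757 4826
v 6.323958872375272 acc -1.5091362361352565 bar now 188.07113974880514 end 191.95174872235862 resid [ 0.00824197 -0.02237329  0.02099583 -0.00686451]
[[0.0, -0.26, 0.0, 0.0, 0.0, -0.4], [-0.01, -0.62, 0.0, 0.0, 0.0, -1.0], [-0.01, -0.96, 0.0, 0.0, 0.0, -1.6], [-0.02, -1.31, 0.0, 0.0, 0.0, -2.2], [-0.04, -1.65, 0.0, 0.0, 0.0, -2.7], [-0.06, -1.99, 0.0, 0.0, 0.0, -3.3], [-0.08, -2.32, 0.0, 0.0, 0.0, -3.8], [-0.1, -2.64, 0.0, 0.0, 0.0, -4.4]]
end 192.01174872235853
```

jog_arm(
  targets=[
    [0,-0.26,0,0,0,-0.4],
    [-0.01,-0.62,0,0,0,-1.0],
    [-0.01,-0.96,0,0,0,-1.6],
    [-0.02,-1.31,0,0,0,-2.2],
    [-0.04,-1.65,0,0,0,-2.7],
    [-0.06,-1.99,0,0,0,-3.3],
    [-0.08,-2.32,0,0,0,-3.8],
    [-0.1,-2.64,0,0,0,-4.4],
  ],
)

```text
time_s: 9.9
position: [0.4376, -0.0253, 0.2323]
tool_rot: [[-0.977, -0.211, -0.0], [-0.211, 0.977, -0.0], [0.0, -0.0, -1.0]]
ft_force: [0.1, -1.0, 0.5]
grip_width: 0.0684
gripper_force: 0.0
```

```bash
python3 -c "
from h import *
step(8)"
```

```text
t 9.9 tool ang 192.05 r 0.346 z 0.2323 F [ 0.1 -1.   0.5] w 0.0684
bar 191.97801486073786 4782
v 5.391995029356368 acc -1.3995665042274472 bar now 192.30084460720622 end 195.58449318139324 resid [-0.0014954   0.00449037 -0.00449037  0.0014954 ]
[[0.0, -0.21, 0.0, 0.0, 0.0, -0.3], [0.0, -0.51, 0.0, 0.0, 0.0, -0.8], [-0.01, -0.8, 0.0, 0.0, 0.0, -1.3], [-0.02, -1.08, 0.0, 0.0, 0.0, -1.8], [-0.03, -1.37, 0.0, 0.0, 0.0, -2.2], [-0.04, -1.66, 0.0, 0.0, 0.0, -2.7], [-0.05, -1.93, 0.0, 0.0, 0.0, -3.2], [-0.07, -2.19, 0.0, 0.0, 0.0, -3.6]]
end 195.64449318139327
```

jog_arm(
  targets=[
    [0,-0.21,0,0,0,-0.3],
    [0,-0.51,0,0,0,-0.8],
    [-0.01,-0.8,0,0,0,-1.3],
    [-0.02,-1.08,0,0,0,-1.8],
    [-0.03,-1.37,0,0,0,-2.2],
    [-0.04,-1.66,0,0,0,-2.7],
    [-0.05,-1.93,0,0,0,-3.2],
    [-0.07,-2.19,0,0,0,-3.6],
  ],
)

```text
time_s: 10.62
position: [0.4429, -0.0465, 0.2323]
tool_rot: [[-0.962, -0.272, -0.0], [-0.272, 0.962, 0.0], [0.0, 0.0, -1.0]]
ft_force: [0.5, -0.1, -0.8]
grip_width: 0.0683
gripper_force: 0.0
```

```bash
python3 -c "
from h import *
step(8)"
```

```text
t 10.62 tool ang 195.67 r 0.346 z 0.2323 F [ 0.5 -0.1 -0.8] w 0.0683
bar 195.5960526269003 4773
v 4.472612307980105 acc -1.3484262021184508 bar now 195.8658348165598 end 198.5479260880758 resid [ 0.00412801 -0.01236965  0.01236102 -0.00411938]
[[0.0, -0.16, 0.0, 0.0, 0.0, -0.3], [0.0, -0.41, 0.0, 0.0, 0.0, -0.7], [0.0, -0.65, 0.0, 0.0, 0.0, -1.1], [-0.01, -0.88, 0.0, 0.0, 0.0, -1.5], [-0.02, -1.12, 0.0, 0.0, 0.0, -1.8], [-0.03, -1.36, 0.0, 0.0, 0.0, -2.2], [-0.03, -1.58, 0.0, 0.0, 0.0, -2.6], [-0.04, -1.79, 0.0, 0.0, 0.0, -3.0]]
end 198.60792608807571
```

jog_arm(
  targets=[
    [0,-0.16,0,0,0,-0.3],
    [0,-0.41,0,0,0,-0.7],
    [0,-0.65,0,0,0,-1.1],
    [-0.01,-0.88,0,0,0,-1.5],
    [-0.02,-1.12,0,0,0,-1.8],
    [-0.03,-1.36,0,0,0,-2.2],
    [-0.03,-1.58,0,0,0,-2.6],
    [-0.04,-1.79,0,0,0,-3.0],
  ],
)

```text
time_s: 11.33
position: [0.4481, -0.0635, 0.2323]
tool_rot: [[-0.947, -0.322, 0.0], [-0.322, 0.947, 0.0], [-0.0, -0.0, -1.0]]
ft_force: [-0.0, 0.2, 0.2]
grip_width: 0.0686
gripper_force: 0.0
```

```bash
python3 -c "
from h import *
step(8)"
```

```text
t 11.33 tool ang 198.63 r 0.346 z 0.2323 F [-0.   0.2  0.2] w 0.0686
bar 198.60583455374297 4780
v 3.691691314799135 acc -1.2218287705808313 bar now 198.84084661410384 end 201.03045665272975 resid [ 0.00238613 -0.00716005  0.00716505 -0.00239113]
[[-0.01, -0.12, 0.0, 0.0, 0.0, -0.2], [-0.01, -0.34, 0.0, 0.0, 0.0, -0.5], [-0.01, -0.54, 0.0, 0.0, 0.0, -0.8], [-0.01, -0.74, 0.0, 0.0, 0.0, -1.2], [-0.02, -0.94, 0.0, 0.0, 0.0, -1.5], [-0.02, -1.14, 0.0, 0.0, 0.0, -1.8], [-0.03, -1.32, 0.0, 0.0, 0.0, -2.1], [-0.04, -1.5, 0.0, 0.0, 0.0, -2.4]]
end 201.09045665272978
```

jog_arm(
  targets=[
    [-0.01,-0.12,0,0,0,-0.2],
    [-0.01,-0.34,0,0,0,-0.5],
    [-0.01,-0.54,0,0,0,-0.8],
    [-0.01,-0.74,0,0,0,-1.2],
    [-0.02,-0.94,0,0,0,-1.5],
    [-0.02,-1.14,0,0,0,-1.8],
    [-0.03,-1.32,0,0,0,-2.1],
    [-0.04,-1.5,0,0,0,-2.4],
  ],
)

```text
time_s: 12.05
position: [0.4533, -0.0775, 0.2323]
tool_rot: [[-0.932, -0.361, -0.0], [-0.361, 0.932, 0.0], [0.0, 0.0, -1.0]]
ft_force: [0.3, -0.2, 0.5]
grip_width: 0.0683
gripper_force: 0.0
```

```bash
python3 -c "
from h import *
step(8)"
```

```text
t 12.05 tool ang 201.1 r 0.3459 z 0.2323 F [ 0.3 -0.2  0.5] w 0.0683
bar 201.07696521310763 4766
v 2.9733924152150255 acc -1.1163440753467933 bar now 201.2740405133336 end 203.0082256622888 resid [ 0.00302454 -0.00908206  0.00908206 -0.00302454]
[[0.0, -0.08, 0.0, 0.0, 0.0, -0.2], [0.0, -0.26, 0.0, 0.0, 0.0, -0.5], [0.0, -0.42, 0.0, 0.0, 0.0, -0.7], [0.0, -0.58, 0.0, 0.0, 0.0, -1.0], [-0.01, -0.75, 0.0, 0.0, 0.0, -1.3], [-0.01, -0.91, 0.0, 0.0, 0.0, -1.6], [-0.01, -1.05, 0.0, 0.0, 0.0, -1.8], [-0.02, -1.19, 0.0, 0.0, 0.0, -2.0]]
end 203.06822566228877
```

jog_arm(
  targets=[
    [0,-0.08,0,0,0,-0.2],
    [0,-0.26,0,0,0,-0.5],
    [0,-0.42,0,0,0,-0.7],
    [0,-0.58,0,0,0,-1.0],
    [-0.01,-0.75,0,0,0,-1.3],
    [-0.01,-0.91,0,0,0,-1.6],
    [-0.01,-1.05,0,0,0,-1.8],
    [-0.02,-1.19,0,0,0,-2.0],
  ],
  hand=0.35,
)

```text
time_s: 12.77
position: [0.4578, -0.0885, 0.2323]
tool_rot: [[-0.919, -0.393, -0.0], [-0.393, 0.919, -0.0], [0.0, 0.0, -1.0]]
ft_force: [0.7, 0.7, -0.2]
grip_width: 0.0299
gripper_force: 0.0
```

```bash
python3 -c "
from h import *
stat();print(wphi());c=ang(load()[0]);print(c)
arc(c,[.15,.2,.2,.2,.2,.2,.15,.1])"
```

```text
t 12.77 tool ang 203.07 r 0.3459 z 0.2323 F [ 0.7  0.7 -0.2] w 0.0299
(np.float64(203.00320080801924), np.int64(4758))
203.06719355757375
[[0.0, -0.09, 0.0, 0.0, 0.0, -0.2], [0.0, -0.21, 0.0, 0.0, 0.0, -0.4], [0.0, -0.33, 0.0, 0.0, 0.0, -0.6], [0.0, -0.45, 0.0, 0.0, 0.0, -0.8], [0.0, -0.57, 0.0, 0.0, 0.0, -1.0], [0.0, -0.69, 0.0, 0.0, 0.0, -1.2], [-0.01, -0.78, 0.0, 0.0, 0.0, -1.3], [-0.01, -0.85, 0.0, 0.0, 0.0, -1.4]]
end 204.4671935575737
```

jog_arm(
  targets=[
    [0,-0.1,0,0,0,-0.2],
    [0,-0.23,0,0,0,-0.4],
    [0,-0.35,0,0,0,-0.6],
    [0,-0.47,0,0,0,-0.8],
    [0,-0.59,0,0,0,-1.0],
    [0,-0.7,0,0,0,-1.2],
    [0,-0.78,0,0,0,-1.3],
    [-0.01,-0.85,0,0,0,-1.4],
  ],
  hand=0.2,
  newtons=20,
)

```text
time_s: 13.48
position: [0.4612, -0.0963, 0.2324]
tool_rot: [[-0.91, -0.416, 0.0], [-0.416, 0.91, -0.0], [-0.0, -0.0, -1.0]]
ft_force: [-0.2, -0.9, 2.7]
grip_width: 0.019
gripper_force: 20.3
```

Run:
```python
from h import *
from scipy.spatial import ConvexHull
stat();print(wphi(),phi("top"))
for c in("side","top"):
    im=env.get_image(c); r=env.regions_of(c,"dish"); W=cloud(im)
    cv2.imwrite(f"pics/{c}5.png",im["frame"][...,::-1])
    Q=W[~np.isnan(W[...,0])]; d=Q[(Q[:,2]>.05)&(Q[:,2]<.062)&(abs(Q[:,0]-.562)<.06)&(abs(Q[:,1]+.051)<.06)]
    print(c,len(d),d.mean(0) if len(d) else 0)
    if len(d)>20: print(circ(d[ConvexHull(d[:,:2]).vertices],.045))
    # tube/lens: ring light 150-172 mm
    l=Q[(Q[:,2]>.145)&(Q[:,2]<.178)&(abs(Q[:,0]-.56)<.07)&(abs(Q[:,1]+.05)<.07)]; print("ring",len(l),circ(l,.036) if len(l)>20 else 0)
stat()
```

```text
t 13.48 tool ang 204.48 r 0.3458 z 0.2324 F [-0.2 -0.9  2.7] w 0.019
(np.float64(204.39630057615997), np.int64(4749)) (np.float64(204.70185062317972), 1019)
side 524 [ 0.55046855 -0.04328139  0.05574322]
[ 0.56051711 -0.05048024]
ring 330 [ 0.56309263 -0.05504494]
top 206 [ 0.55703362 -0.02586806  0.05539298]
[ 0.56213986 -0.05278723]
ring 203 [ 0.56022823 -0.05993765]
t 13.78 tool ang 204.46 r 0.3458 z 0.2324 F [-0.4 -1.   3.9] w 0.0194
```

View pics/side5.png

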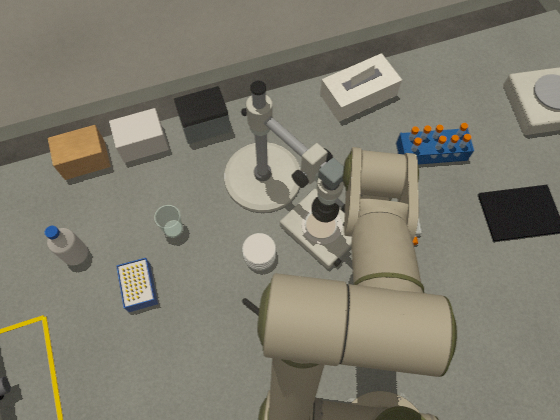

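The side view shows the ring light (325,208) over the dish (322,225), at the offset you'd expect from its height. The arc angles agree to about 0.2° (<1 mm). Releasing.

jog_arm(
  targets=[
    [0,0,0,0,0,0],
    [0,0,0,0,0,0],
    [0,0,0,0,0,0],
    [0,0,0,0,0,0],
    [0,0,0,0,0,0],
    [0,0,0,0,0,0],
  ],
  hand=0.8,
)

```text
time_s: 14.28
position: [0.4611, -0.0962, 0.2322]
tool_rot: [[-0.91, -0.415, -0.0], [-0.415, 0.91, 0.0], [0.0, 0.0, -1.0]]
ft_force: [0.0, -0.0, 0.3]
grip_width: 0.0684
gripper_force: 0.0
```

```bash
python3 -c "
from h import *
stat();print(wphi(),phi('top'));print(wphi(),phi('top'));stat()"
```

```text
t 14.28 tool ang 204.45 r 0.3459 z 0.2322 F [ 0.  -0.   0.3] w 0.0684
(np.float64(204.19110998686375), np.int64(4764)) (np.float64(204.44901413972266), 1023)
(np.float64(204.18080349335324), np.int64(4762)) (np.float64(204.3520937030009), 1023)
t 14.48 tool ang 204.45 r 0.3458 z 0.2323 F [ 0.8 -0.2  0.2] w 0.0681
```

Resting, within about 2 mm of centre. Lifting straight up and away.

jog_arm(
  targets=[
    [0,0,-0.7,0,0,0],
    [0,0,-2,0,0,0],
    [0,0,-4,0,0,0],
    [0,0,-6,0,0,0],
    [0,0,-8,0,0,0],
    [0,0,-10,0,0,0],
    [1.5,0,-11,0,0,0],
    [3,0,-11,0,0,0],
  ],
)

```text
time_s: 15.15
position: [0.4342, -0.1089, 0.345]
tool_rot: [[-0.909, -0.416, 0.004], [-0.416, 0.909, -0.002], [-0.003, -0.004, -1.0]]
ft_force: [-0.5, -0.2, 0.2]
grip_width: 0.0682
gripper_force: 0.0
```

jog_arm(
  targets=[
    [1.5,0,0,0,0,0],
    [3,0,0,0,0,0],
    [4.5,0,0,0,0,0],
    [5.5,0,0,0,0,0],
    [6,0,0,0,0,0],
    [6,0,0,0,0,0],
    [6,0,0,0,0,0],
  ],
)

```text
time_s: 15.73
position: [0.3795, -0.1336, 0.3425]
tool_rot: [[-0.91, -0.415, 0.0], [-0.415, 0.91, -0.0], [-0.0, -0.0, -1.0]]
ft_force: [-0.6, 0.7, -0.8]
grip_width: 0.0681
gripper_force: 0.0
```

```bash
python3 -c "
from h import *
stat();print(phi('top','pics/t6.png'));print(phi('side'),phi('top'));stat()"
```

```text
t 15.73 tool ang 204.49 r 0.4356 z 0.3425 F [-0.6  0.7 -0.8] w 0.0681
(np.float64(204.4258381997635), 1022)
(np.float64(203.71950137731153), 716) (np.float64(204.3629020370403), 1027)
t 15.88 tool ang 204.48 r 0.4354 z 0.3423 F [-0.3 -0.5  0.6] w 0.0686
```

View pics/t6.png

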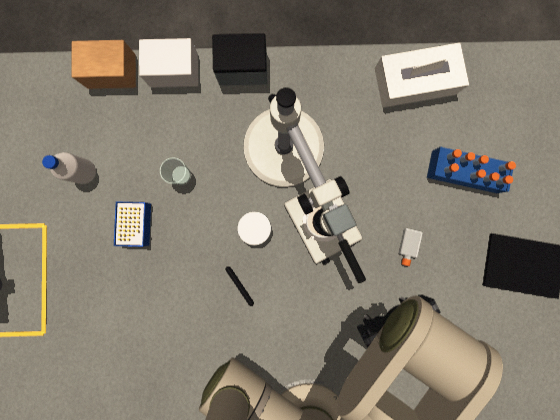

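The boom rests over the dish (camera box at (340,218), offset by its height), the gripper is clear, and nothing else has moved. Handing in.

```bash
python3 -c "
from rig import env
print(env.close_job())"
```

```text
the job is handed in; nothing more can be done
None
```

The job is handed in: the boom was pushed off to about 0.21 rad/s and glided freely for over 4 s with the open fingers following within about 1 cm; it now rests with the lens within about 2 mm of the dish centre along its arc, the gripper is clear, and nothing else on the bench moved.

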